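# Lock the red buffer stop onto its siding screw

### The job

Fit the brass buffer stop with the red beam at the end of the turntable's siding: set it flat on the deck with the round opening of its keyhole over the protruding screw head and its red beam facing the rails, then pull it straight back, away from the rails, until the screw sits fully home at the narrow end of the slot. Leave it square to the track, and leave the black and blue buffer stops where they are.

Things in the scene. Friction and masses are not known exactly. Their poses are not given: they have to be found in the camera images.
- red_stop: Stop to fit, 0.3-0.5 kg, red beam on a brass plate 5 mm thick, x -70 to +40, y +-36 mm. Origin: on its underside at the narrow end of the keyhole, where the screw's axis lies once locked; z up, +x to the beam (rail) side. Keyhole: octagonal opening 42 mm across centred at x -37, then a slot 13 mm wide along +x, ending at x +4. So locking moves it 37 mm along its -x. Starts flat, yaw within 0.6 rad
- red_beam (a point): Centre of the red beam, 28 mm ahead (+x) of and 49 mm above the stop's origin, same axes. A flat bar 16 mm thick (x), 76 mm long (y), 36 to 62 mm above the underside: grip it here from above, closing along x. Two brass buffer pads stand 6 mm out of its front at y +-29 mm; thin struts slope from its ends to the plate's rear corners (y +-31 mm)
- screw (a point): The fixed screw, on its axis at deck height (z = 0, where the plate rests). x points along the track to the rails and turntable, z up; the fitted stop's x points the same way. Shank 7 mm thick; round steel head 22 mm across, underside 11 mm and top 16 mm above the deck. Flat deck around; rails (10 mm high) start 95 mm ahead (+x)
- black_stop: Another brass buffer stop, same size and origin, with a black beam and no keyhole: leave it
- blue_stop: Another brass buffer stop, same size and origin, with a blue beam and no keyhole: leave it

How it is judged:
By the outcome, as a careful person would: the job done as asked, in the order asked, and still so for the second after the job is handed in, with the robot touching nothing.
It also fails if it takes over 42 s, if anything falls off the work surface, if the arm or the gripper's body presses on something with over 40 N, if the wrist force passes 120 N, or if a joint passes its speed limit or range.

### The arm

A 6-joint arm with a two-finger parallel gripper is mounted at the origin on the work surface. World frame = base frame: x ahead of the robot, y to its left, z up, the work surface at z = 0. Lengths are in mm, angles in rad, forces in N, time in s.
With the tool pointing down it reaches from about 350 to 975 mm from the base axis. Payload 7.1 kg.
Tool frame: the origin (TCP) lies at the very end of the fingers, on their centre line; the grasp point (between the pads) lies 19 mm behind it; z points along the fingers, y is the direction in which the jaws open and shut (so a half turn about z gives the same grasp; the last joint's range is limited). The gripper opens to 88 mm and grips with 3 to 60 N. Pads are 20 mm wide; open, the fingers measure 115 mm over their backs; the gripper's body (75 mm by 178 mm) begins 61 mm behind the grasp point.
Start: joints at [1.251, 0.423, 1.63, -0, 1.089, -0.019], TCP at [185.146, 596.93, 222.675] pointing down, gripper open.
Joint ranges: [-3, 3], [-0.9, 2.11], [0.09, 2.58], [-1.31, 4.45], [0.11, 2.69], [-2.54, 2.54]. Speed limits (rad/s): [2.39, 2.39, 3.01, 3.14, 3.14, 3.14].

### API

Orientations are given as a rotation vector (axis times angle).
In Python, from workcell import r gives the robot as it stands.
- The arm moves only by the shell command python3 -m inch 'ROWS' [FORCE]. ROWS is JSON, a list that holds one entry, the list of rows, each a list of 7 numbers: the turn, a rotation vector about the world's x, y, z in rad, then the shift along the world's x, y, z in cm, then the opening, from 0 (shut) to 1 (fully open). In form: [[[rx, ry, rz, x, y, z, fingers], ...]]. A call has 1 to 10 rows; each row shifts and turns the commanded pose from where the row before left it; what a row does not reach is not made up. A row lasts 1/10 s, in which the tool goes at most 50 mm and 8.59 degrees, less where a joint would pass 70% of its speed; a pose out of reach is approached as far as the arm can. A call with a gripper value outside its range is refused whole. The fingers move at their own pace and stop on an object; FORCE is the grip in N (left out, the last holds). Time passes only in rows, so rows that do not move let the fingers close. It gives the time, the measured TCP pose, the force and the opening at its end, in the units of the state.
- r.state(): the state, without advancing time (a new reading comes with each control period).
- r.get_image(name): name is "scene" or "top"; returns a dict with "img" (400x640x3 uint8, red, green, blue), "mtx" (3x3 intrinsics, pixels), "position" and "rotation" of the camera in the world. Camera axes: x right, y up, looking along -z (the intrinsics and any distortion apply to the point x, -y, -z); pixel columns grow to the right and rows downward; lengths in mm; the calibration is good to about 2 mm. A picture is of the moment at which its call begins. There is no depth.
- r.finish_job(): hands the job in, once; it reports no verdict.
The state is a dict: "t": time; "joints": joint angles; "qvel": joint speeds; "effort": joint torques, N m; "tool_pos": TCP position; "orientation": TCP orientation; "force": force on the tool from outside, world axes, zero at the start; "moment": the same for the moment, N m; "width": opening from 0.0 (shut) to 1.0 (fully open).
Only numpy, scipy, OpenCV 4.12 (cv2) and the standard library are available. Lean on these libraries where they do the work, as an engineer would, in place of code of your own. Each camera call takes 0.05 s, during which the arm holds its last target. There are 200 camera calls.

## Working session

There is one attempt and no reset: what is moved stays moved. The work goes in short steps, Python scripts to look and compute and a shell command to move; the robot and the scene stay as the last step left them, time stands still between calls to the robot, and variables do not carry over. Pictures are saved under pics/ and viewed, about 8 in all and at most 12, crops included, and the job is handed in when it is done.

```bash
mkdir -p pics; ls; cat > h.py <<'E'
import numpy as np, cv2
from workcell import r
def snap(n,f):
    d=r.get_image(n); cv2.imwrite(f'pics/{f}.png',d['img'][:,:,::-1]); np.save(f'pics/{f}.npy',d,allow_pickle=True); return d
def load(f): return np.load(f'pics/{f}.npy',allow_pickle=True).item()
def R(d):
    q=np.array(d['rotation'],float)
    return q if q.shape==(3,3) else cv2.Rodrigues(q)[0]
def pix2w(d,uv,z):
    K=np.array(d['mtx'],float); v=np.linalg.inv(K)@[uv[0],uv[1],1]; v=R(d)@np.array([v[0],-v[1],-v[2]])
    p=np.array(d['position'],float); return p+v*(z-p[2])/v[2]
def w2pix(d,P):
    c=R(d).T@(np.array(P,float)-d['position']); c=np.array(d['mtx'],float)@[c[0],-c[1],-c[2]]; return c[:2]/c[2]
E
python3 - <<'E'
from h import *
for n in('top','scene'):
    d=snap(n,n+'0'); print({k:(v if k!='img' else v.shape) for k,v in d.items()})
print(r.state())
E
```

```text
pics
{'img': (400, 640, 3), 'mtx': array([[485.53852576,   0.        , 320.00507809],
       [  0.        , 485.53852576, 193.32363186],
       [  0.        ,   0.        ,   1.        ]]), 'position': array([ 420.69137164, -121.46885637,  903.66409896]), 'rotation': array([ 0.09682989, -0.105635  , -1.56447068])}
{'img': (400, 640, 3), 'mtx': array([[412.41070165,   0.        , 316.20809551],
       [  0.        , 412.41070165, 204.13209485],
       [  0.        ,   0.        ,   1.        ]]), 'position': array([829.53314644, 451.56048256, 514.94575222]), 'rotation': array([0.31275258, 1.21333117, 2.43615335])}
{'t': 0.1, 'joints': array([ 1.25102326e+00,  4.23738895e-01,  1.63060036e+00, -8.99778011e-06,
        1.08860118e+00, -1.89991460e-02]), 'qvel': array([-0.0005798 , -0.00095404, -0.00287113,  0.00041886, -0.00210806,
        0.00081505]), 'effort': array([ 3.53198038e-04, -5.45614529e+01, -2.74320728e+01,  6.44907192e-02,
        1.88306981e-02, -5.17206740e-05]), 'tool_pos': array([184.9832897 , 596.4776392 , 222.00056367]), 'orientation': array([-4.70636263e-01, -3.10591748e+00,  2.08874497e-03]), 'force': array([-0.41977371,  1.51836882, -0.23294211]), 'moment': array([-0.01681026, -0.04775481, -0.01964119]), 'width': 1.00292733057287}
```

View pics/top0.png

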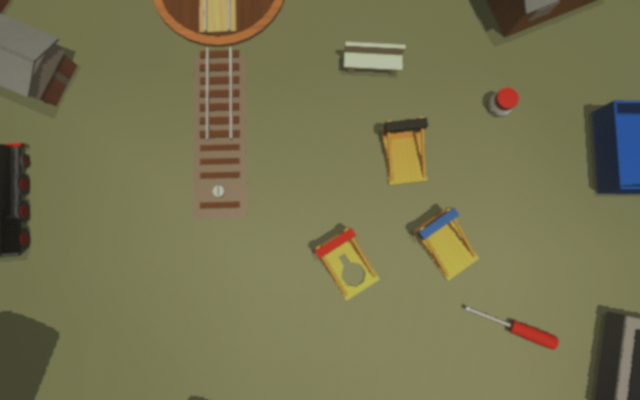

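View pics/scene0.png

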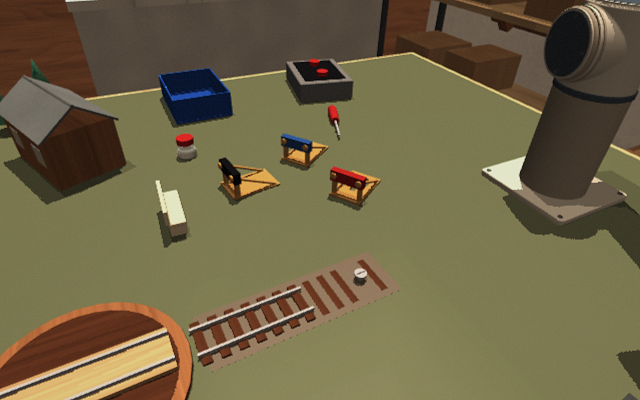

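The top view shows the screw at about (218,191), the rails running up the image from there, and the red stop at about (347,263), with its keyhole toward the lower right. The blue and black stops are to its right. The scene view shows the screw at (360,275) and the red beam at (350,177). Next I'll measure these more finely.

```bash
python3 - <<'E'
from h import *
d=load('top0');s=load('scene0')
a=cv2.resize(d['img'][215:310,300:395],None,fx=5,fy=5,interpolation=cv2.INTER_CUBIC)
b=cv2.resize(d['img'][40:220,180:260],None,fx=2.64,fy=2.64,interpolation=cv2.INTER_CUBIC)[:475]
cv2.imwrite('pics/c1.png',np.hstack([a,b])[:,:,::-1])
def tri(u,v):
    A=[];B=[]
    for dd,uv in((d,u),(s,v)):
        p=np.array(dd['position']);q=pix2w(dd,uv,0)-p;q/=np.linalg.norm(q);M=np.eye(3)-np.outer(q,q);A.append(M);B.append(M@p)
    return np.linalg.solve(sum(A),sum(B))
print('screw head tri',tri((218,191),(360.5,273)))
for im,n in((d,'top'),(s,'scene')):
    h=cv2.cvtColor(im['img'],cv2.COLOR_RGB2HSV);m=(((h[...,0]<6)|(h[...,0]>174))&(h[...,1]>190)&(h[...,2]>90)).astype(np.uint8)
    k,l,st,c=cv2.connectedComponentsWithStats(m)
    for i in range(1,k):
        if st[i,4]>60: 
            ys,xs=np.where(l==i);print(n,st[i],c[i],cv2.minAreaRect(np.c_[xs,ys].astype(np.float32)))
# fit: rails rows
for row in(60,80,100,120,135): 
    g=d['img'][row,195:245].astype(int).sum(1);print(row,g[5:20].tolist(),g[28:44].tolist())
for uv in((218,191),): print(pix2w(d,uv,16))
E
```

```text
screw head tri [540.13474083  60.91392083  16.6943536 ]
top [498  89  19  19 283] [507.13780919  97.59363958] ((507.0, 98.0), (18.0, 18.0), 90.0)
top [316 230  38  27 283] [334.83745583 242.71024735] ((334.7060241699219, 242.8347625732422), (7.402875900268555, 40.814090728759766), 58.392494201660156)
top [512 322  45  26 501] [534.79441118 334.93812375] ((534.7931518554688, 335.01727294921875), (46.79522705078125, 11.327415466308594), 21.801406860351562)
scene [328 105  10  15 100] [332.6  111.94] ((332.6500244140625, 111.94999694824219), (14.230247497558594, 7.589465618133545), 71.56504821777344)
scene [176 134  17   8 110] [183.9        137.49090909] ((184.0, 137.5), (7.0, 16.0), 90.0)
scene [331 167  35  14 155] [348.38709677 173.34193548] ((348.0500183105469, 173.35000610351562), (35.10127639770508, 4.427188396453857), 18.43494987487793)
60 [321, 322, 319, 322, 339, 388, 435, 437, 376, 323, 313, 320, 322, 322, 322] [321, 323, 326, 326, 330, 362, 423, 459, 416, 349, 324, 322, 324, 328, 325, 322]
80 [256, 226, 215, 219, 243, 322, 398, 419, 359, 269, 217, 216, 211, 212, 214] [213, 208, 207, 209, 219, 262, 348, 410, 387, 303, 236, 207, 209, 209, 208, 230]
100 [327, 328, 327, 329, 340, 380, 425, 404, 339, 300, 316, 327, 327, 328, 328] [329, 328, 329, 330, 331, 349, 394, 424, 403, 347, 329, 330, 328, 331, 332, 332]
120 [247, 222, 212, 222, 252, 329, 402, 398, 331, 250, 214, 215, 211, 209, 213] [210, 214, 213, 211, 218, 266, 354, 417, 408, 337, 249, 215, 212, 211, 212, 233]
135 [236, 213, 210, 215, 242, 319, 396, 403, 333, 251, 214, 209, 210, 212, 214] [208, 213, 214, 216, 221, 270, 363, 428, 415, 336, 253, 217, 210, 212, 214, 227]
[539.33345173  61.703724    16.        ]
```

View pics/c1.png

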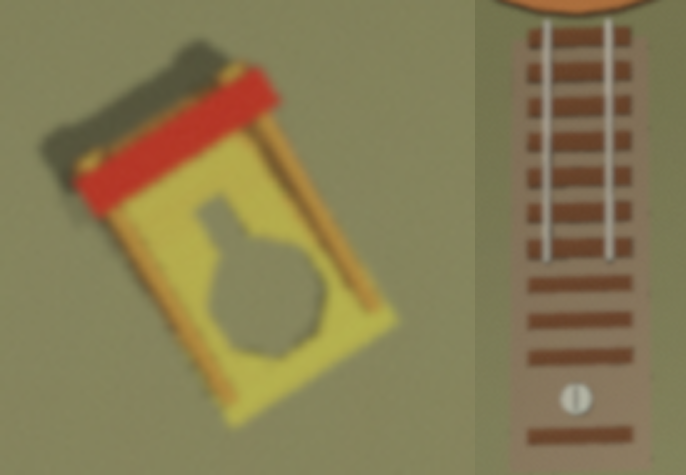

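```bash
cat > fit.py <<'E'
from h import *
from scipy.optimize import least_squares
def fit(d,obs,z0=0,free=False):
    def pr(p,o): 
        c,s=np.cos(p[2]),np.sin(p[2]); X,Y,Z=o
        return w2pix(d,[p[0]+c*X-s*Y,p[1]+s*X+c*Y,z0+Z])
    f=lambda p:np.concatenate([pr(p,o)-u for o,u in obs])
    q=least_squares(f,[420,-160,0.4]);return q.x,q.fun.reshape(-1,2).round(1)
E
python3 - <<'E'
from fit import *
d=load('top0')
cr=lambda x,y:np.array([300+(x+.5)/5-.5,215+(y+.5)/5-.5])
obs=[((36,-38,62),cr(258,66)),((20,-38,62),cr(283,100)),((20,38,62),cr(101,217)),((36,38,62),cr(77,182)),
((-70,-36,5),cr(400,320)),((-70,36,5),cr(233,428)),((-37,0,3),cr(268,297))]
p,e=fit(d,obs);print('red',p,e.tolist())
c,s=np.cos(p[2]),np.sin(p[2]);print('beam',p[0]+c*28,p[1]+s*28)
def cen(row,a,b):
    g=d['img'][row,a:b].astype(float).sum(1);g=np.clip(g-g.max()+90,0,None);return (g*np.arange(a,b)).sum()/g.sum()
for a,b in((200,213),(224,238)):
    P=np.array([pix2w(d,(cen(rw,a,b),rw),10)[:2] for rw in range(56,136,4)]);k=np.polyfit(P[:,0],P[:,1],1);print('rail yaw',np.arctan(k[0]),'y at screw',np.polyval(k,539.5))
g=d['img'][180:203,206:231].astype(int); m=(g.min(2)>135);ys,xs=np.where(m);print('head',m.sum(),cv2.minEnclosingCircle(np.c_[xs+206,ys+180].astype(np.float32)),xs.mean()+206,ys.mean()+180, pix2w(d,(xs.mean()+206,ys.mean()+180),16))
h=pix2w(d,(221,191),0)
st=r.state();Rt=cv2.Rodrigues(st['orientation'])[0];print(Rt.round(3),st['tool_pos'])
E
```

```text
red [ 420.25311024 -168.02378203    0.56458097] [[0.3, -0.7], [0.3, 0.4], [-0.5, 0.6], [-0.6, -0.4], [0.1, 0.2], [0.3, -0.0], [0.1, -0.1]]
beam 443.9078709733824 -153.04205000286143
rail yaw 0.02929195505047363 y at screw 85.01264786176418
rail yaw 0.031193201387373245 y at screw 39.69128725028375
head 90 ((217.75, 190.375), 5.427173614501953) 217.8111111111111 190.5222222222222 [540.22012062  62.07849848  16.        ]
[[-0.955  0.296 -0.   ]
 [ 0.296  0.955 -0.001]
 [ 0.    -0.001 -1.   ]] [184.9832897  596.4776392  222.00056367]
```

```bash
python3 -m inch '[[[0,0,-0.035,2.1,-3.75,0,1],[0,0,-0.035,2.1,-3.75,0,1],[0,0,-0.035,2.1,-3.75,0,1],[0,0,-0.035,2.1,-3.75,0,1],[0,0,-0.035,2.1,-3.75,0,1],[0,0,-0.035,2.1,-3.75,0,1],[0,0,-0.035,2.1,-3.75,0,1],[0,0,-0.035,2.1,-3.75,0,1],[0,0,-0.035,2.1,-3.75,0,1],[0,0,-0.035,2.1,-3.75,0,1]]]'
python3 -m inch '[[[0,0,-0.035,0.5,-3.75,0,1],[0,0,-0.035,0.5,-3.75,0,1],[0,0,-0.035,0.5,-3.75,0,1],[0,0,-0.035,0.5,-3.75,0,1],[0,0,-0.035,0.5,-3.75,0,1],[0,0,-0.035,0.5,-3.75,0,1],[0,0,-0.035,0.5,-3.75,0,1],[0,0,-0.035,0.5,-3.75,0,1],[0,0,-0.035,0.5,-3.75,0,1],[0,0,0,0,0,0,1]]]'
cat > st.py <<'E'
from h import *
s=r.state();Rt=cv2.Rodrigues(s['orientation'])[0]
print('t',s['t'],'tcp',s['tool_pos'].round(1),'yaw',np.arctan2(Rt[1,1],Rt[0,1]).round(4),'zax',Rt[:,2].round(3),'F',s['force'].round(1),'M',s['moment'].round(2),'w',round(s['width'],3),'j',s['joints'].round(2))
E
python3 st.py
```

```text
t: 1.1
tool_pos: [395.5, 220.3, 222.6]
orientation: [-1.006, -2.976, 0.0]
force: [0.5, 0.6, 0.3]
width: 0.998
t: 2.1
tool_pos: [440.7, -118.9, 222.7]
orientation: [1.465, 2.778, -0.001]
force: [-0.6, 1.6, 0.0]
width: 0.999
t 2.1 tcp [ 440.7 -118.9  222.7] yaw 0.6003 zax [ 0.001 -0.001 -1.   ] F [-0.6  1.6  0. ] M [-0.03 -0.    0.01] w 0.999 j [-0.29  0.17  1.99 -0.    0.98 -0.89]
```

```bash
python3 -m inch '[[[0,0,-0.0355,0.32,-3.4,0,1],[0,0,0,0,0,-4,1],[0,0,0,0,0,-4,1],[0,0,0,0,0,-4,1],[0,0,0,0,0,-3,1],[0,0,0,0,0,-2,1],[0,0,0,0,0,-1.5,1],[0,0,0,0,0,-0.8,1],[0,0,0,0,0,0,1]]]'
python3 st.py
python3 -c "
from h import *
snap('scene','scene1')"
```

```text
t: 3.0
tool_pos: [442.6, -148.8, 28.9]
orientation: [-1.506, -2.755, 0.0]
force: [-0.0, 0.4, -0.3]
width: 0.998
t 3.0 tcp [ 442.6 -148.8   28.9] yaw 0.5701 zax [-0.002  0.001 -1.   ] F [-0.   0.4 -0.3] M [-0.04 -0.    0.  ] w 0.998 j [-0.35  0.54  2.07  0.    0.53 -0.92]
```

View pics/scene1.png

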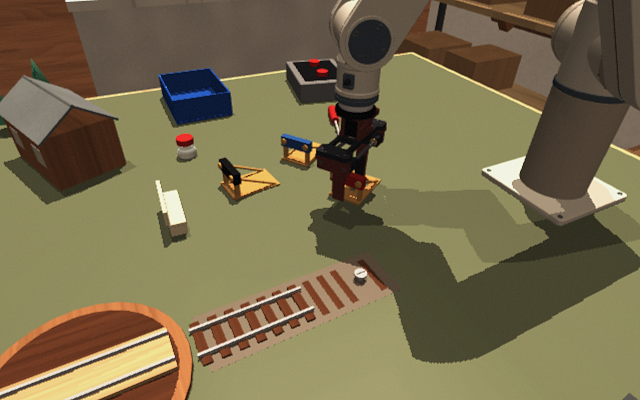

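The scene view shows the fingers straddling the red beam at about (352,182), clear of the blue stop. I'll trim the position and grip.

```bash
python3 -m inch '[[[0,0,-0.005,0.13,-0.42,0.1,1],[0,0,0,0,0,0,1],[0,0,0,0,0,0,0],[0,0,0,0,0,0,0],[0,0,0,0,0,0,0],[0,0,0,0,0,0,0],[0,0,0,0,0,0,0],[0,0,0,0,0,0,0],[0,0,0,0,0,0,0],[0,0,0,0,0,0,0]]]' 45
python3 st.py
```

```text
t: 4.05
tool_pos: [444.6, -153.7, 30.6]
orientation: [-1.515, -2.752, 0.0]
force: [-0.5, -0.5, -0.6]
width: 0.312
t 4.05 tcp [ 444.6 -153.7   30.6] yaw 0.5645 zax [-0.  0. -1.] F [-0.5 -0.5 -0.6] M [0.01 0.02 0.04] w 0.312 j [-0.36  0.54  2.07  0.    0.54 -0.92]
```

```bash
python3 -m inch '[[[0,0,0,0,0,0,0],[0,0,0,0,0,0,0],[0,0,0,0,0,0,0],[0,0,0,0,0,0,0],[0,0,0,0,0,0,0],[0,0,0,0,0,0,0]]]'
python3 st.py
```

```text
t: 4.65
tool_pos: [444.5, -153.7, 30.6]
orientation: [-1.515, -2.752, 0.0]
force: [-0.3, -0.4, 0.5]
width: 0.179
t 4.65 tcp [ 444.5 -153.7   30.6] yaw 0.5645 zax [-0.  0. -1.] F [-0.3 -0.4  0.5] M [-0.15  0.17  0.01] w 0.179 j [-0.36  0.54  2.07 -0.    0.54 -0.92]
```

```bash
python3 -m inch '[[[0,0,0,0,0,1,0],[0,0,0,0,0,2,0],[0,0,0,0,0,2,0],[0,0,0,0,0,1,0],[0,0,0,0,0,0,0]]]'
python3 st.py
python3 -m inch '[[[0,0,-0.0535,1.6,2.18,0,0],[0,0,-0.0535,1.6,2.18,0,0],[0,0,-0.0535,1.6,2.18,0,0],[0,0,-0.0535,1.6,2.18,0,0],[0,0,-0.0535,1.6,2.18,0,0],[0,0,-0.0535,1.6,2.18,0,0],[0,0,-0.0535,1.6,2.18,0,0],[0,0,-0.0535,1.6,2.18,0,0],[0,0,-0.0535,1.6,2.18,0,0],[0,0,-0.0535,1.6,2.18,0,0]]]'
python3 -m inch '[[[0,0,0,0,0,0,0],[0,0,0,0,0,0,0]]]'
python3 st.py
python3 - <<'E'
from h import *
d=snap('top','top2');s=snap('scene','scene2')
a=cv2.resize(d['img'][120:220,160:280],None,fx=3.2,fy=3.2,interpolation=cv2.INTER_CUBIC)
b=cv2.resize(s['img'][200:300,290:420],None,fx=3.2,fy=3.2,interpolation=cv2.INTER_CUBIC)
cv2.imwrite('pics/c2.png',np.hstack([a,b])[:,:,::-1])
E
```

```text
t: 5.15
tool_pos: [445.6, -154.1, 92.1]
orientation: [1.513, 2.75, 0.001]
force: [-0.2, -0.2, -4.1]
width: 0.182
t 5.15 tcp [ 445.6 -154.1   92.1] yaw 0.5644 zax [ 0.003 -0.001 -1.   ] F [-0.2 -0.2 -4.1] M [-0.03 -0.05 -0.02] w 0.182 j [-0.36  0.41  2.05  0.    0.68 -0.92]
t: 6.15
tool_pos: [604.4, 65.2, 89.3]
orientation: [-2.19, -2.251, 0.002]
force: [-0.2, -0.3, -4.0]
width: 0.178
t: 6.35
tool_pos: [603.8, 64.6, 89.4]
orientation: [-2.186, -2.255, 0.003]
force: [-0.6, -0.7, -4.4]
width: 0.182
t 6.35 tcp [603.8  64.6  89.4] yaw 0.0312 zax [-0.002 -0.    -1.   ] F [-0.6 -0.7 -4.4] M [-0.01  0.01  0.02] w 0.182 j [ 0.09  0.57  1.75 -0.    0.82  0.06]
```

View pics/c2.png

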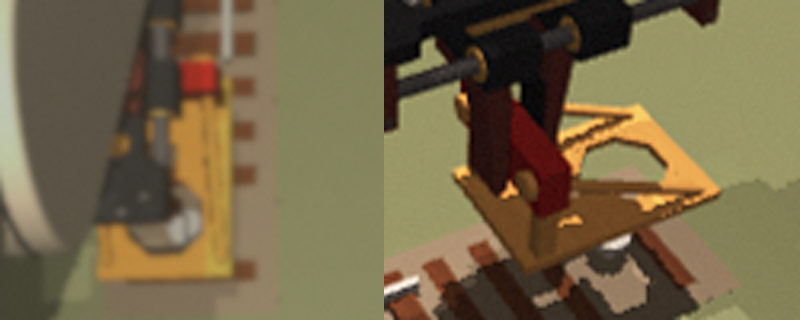

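The top crop shows the plate's rear corners at about (97,279) and (233,277), with the screw seen through the opening at about (183,222). Allowing for height parallax, that looks plausible. I'll check the pose numerically.

```bash
python3 - <<'E'
from h import *
d=load('top2');s=load('scene2')
c=lambda x,y:(160+(x+.5)/3.2-.5,120+(y+.5)/3.2-.5)
g=lambda x,y:(290+(x-384+.5)/3.2-.5,200+(y+.5)/3.2-.5)
zu=89.4-30.6
A=pix2w(d,c(97,279),zu+5);B=pix2w(d,c(233,277),zu+5);print(A,B,(A+B)/2,np.arctan2(*(A-B)[[1,0]])-np.pi/2)
for q in((700,190),(638,106)):print('scene rear',pix2w(s,g(*q),zu+5)) 
E=[pix2w(s,g(*q),zu+5) for q in((719,190),(638,106))];print(E,sum(E)/2)
print('screw scene',pix2w(s,g(614,243),16))
E
```

```text
[504.99555356  99.57405215  63.8       ] [506.39306256  25.93178995  63.8       ] [505.69430806  62.75292105  63.8       ] 0.018974719557398823
scene rear [513.21385486  90.35804843  63.8       ]
scene rear [507.01405213  24.18289599  63.8       ]
[array([504.7765761,  94.3228972,  63.8      ]), array([507.01405213,  24.18289599,  63.8       ])] [505.89531411  59.2528966   63.8       ]
screw scene [542.1472429   65.47032625  16.        ]
```

```bash
python3 -m inch '[[[0,0,0,0.14,-0.04,0,0],[0,0,0,0,0,-1.5,0],[0,0,0,0,0,-1.5,0],[0,0,0,0,0,-1.2,0],[0,0,0,0,0,-0.8,0],[0,0,0,0,0,-0.4,0],[0,0,0,0,0,-0.2,0],[0,0,0,0,0,0,0],[0,0,0,0,0,0,0]]]'
python3 st.py
python3 - <<'E'
from h import *
d=snap('top','top3');s=snap('scene','scene3')
a=cv2.resize(d['img'][130:220,170:280],None,fx=3.4,fy=3.4,interpolation=cv2.INTER_CUBIC)
b=cv2.resize(s['img'][210:300,290:410],None,fx=3.4,fy=3.4,interpolation=cv2.INTER_CUBIC)
cv2.imwrite('pics/c3.png',np.hstack([a,b])[:,:,::-1])
E
```

```text
t: 7.35
tool_pos: [606.4, 63.9, 35.1]
orientation: [2.188, 2.254, 0.001]
force: [0.6, 0.2, -3.8]
width: 0.178
t 7.35 tcp [606.4  63.9  35.1] yaw 0.0296 zax [ 0.001  0.    -1.   ] F [ 0.6  0.2 -3.8] M [-0.03 -0.02  0.  ] w 0.178 j [ 0.09  0.66  1.75 -0.    0.73  0.06]
```

View pics/c3.png

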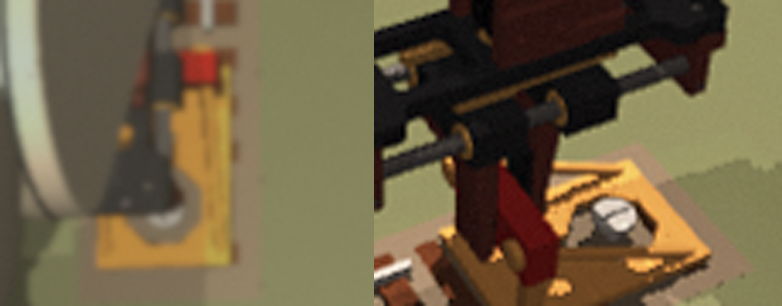

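The screw head now shows inside the octagonal opening in both views (top crop at about (163,213), scene crop at about (613,215)). I'll lower the last few mm until it touches.

```bash
python3 -m inch '[[[0,0,0,0,0,-0.2,0],[0,0,0,0,0,-0.15,0],[0,0,0,0,0,0,0],[0,0,0,0,0,0,0]]]'
python3 -m inch '[[[0,0,0,0,0,-0.08,0],[0,0,0,0,0,0,0],[0,0,0,0,0,0,0]]]'
python3 st.py
```

```text
t: 7.85
tool_pos: [606.0, 63.8, 31.1]
orientation: [-2.188, -2.254, 0.0]
force: [0.3, 0.1, -3.5]
width: 0.178
t: 8.15
tool_pos: [606.1, 63.8, 30.7]
orientation: [2.188, 2.254, 0.0]
force: [-0.5, 0.1, 1.1]
width: 0.182
t 8.15 tcp [606.1  63.8  30.7] yaw 0.0295 zax [ 0.  0. -1.] F [-0.5  0.1  1.1] M [-0.08  0.26 -0.03] w 0.182 j [ 0.09  0.66  1.76 -0.    0.72  0.06]
```

```bash
python3 -m inch '[[[0,0,0,-0.5,-0.01,0,0],[0,0,0,-0.7,-0.02,0,0],[0,0,0,-0.7,-0.02,0,0],[0,0,0,0,0,0,0]]]'
python3 st.py
python3 -m inch '[[[0,0,0,-0.5,-0.02,0,0],[0,0,0,-0.5,-0.01,0,0],[0,0,0,-0.4,-0.01,0,0],[0,0,0,0,0,0,0]]]'
python3 st.py
```

```text
t: 8.55
tool_pos: [585.9, 63.3, 30.7]
orientation: [-2.188, -2.254, 0.001]
force: [-2.0, 0.8, 4.4]
width: 0.178
t 8.55 tcp [585.9  63.3  30.7] yaw 0.0295 zax [-0.001 -0.    -1.   ] F [-2.   0.8  4.4] M [-0.04  0.33  0.04] w 0.178 j [0.09 0.64 1.8  0.   0.7  0.06]
t: 8.95
tool_pos: [572.7, 62.9, 30.7]
orientation: [-2.188, -2.254, 0.0]
force: [-0.3, 0.4, 6.5]
width: 0.18
t 8.95 tcp [572.7  62.9  30.7] yaw 0.0295 zax [-0.  0. -1.] F [-0.3  0.4  6.5] M [-0.02  0.08 -0.02] w 0.18 j [0.09 0.63 1.83 0.   0.68 0.06]
```

```bash
for i in 1; do python3 -m inch '[[[0,0,0,-0.2,0,0,0],[0,0,0,0,0,0,0]]]'; python3 -m inch '[[[0,0,0,-0.1,-0.01,0,0],[0,0,0,0,0,0,0]]]'; python3 -m inch '[[[0,0,0,-0.1,0,0,0],[0,0,0,0,0,0,0]]]';done; python3 st.py
```

```text
t: 9.15
tool_pos: [571.4, 63.0, 30.7]
orientation: [2.188, 2.254, 0.001]
force: [2.5, 0.4, 5.6]
width: 0.179
t: 9.35
tool_pos: [570.7, 62.9, 30.6]
orientation: [2.188, 2.253, 0.002]
force: [2.9, -0.4, 5.5]
width: 0.18
t: 9.55
tool_pos: [569.7, 62.9, 30.7]
orientation: [2.188, 2.253, 0.001]
force: [3.7, 0.6, 4.8]
width: 0.181
t 9.55 tcp [569.7  62.9  30.7] yaw 0.0295 zax [ 0.001  0.    -1.   ] F [3.7 0.6 4.8] M [-0.   -0.47  0.02] w 0.181 j [ 0.09  0.63  1.84 -0.    0.67  0.06]
```

```bash
python3 -m inch '[[[0,0,0,-0.1,0,0,0],[0,0,0,0,0,0,0]]]'; python3 -m inch '[[[0,0,0,-0.08,0,0,0],[0,0,0,0,0,0,0]]]'; python3 st.py
```

```text
t: 9.75
tool_pos: [568.6, 62.9, 30.7]
orientation: [2.188, 2.253, 0.001]
force: [4.1, 0.0, 5.7]
width: 0.181
t: 9.95
tool_pos: [567.8, 62.9, 30.6]
orientation: [2.188, 2.253, 0.001]
force: [4.1, 0.1, 5.4]
width: 0.178
t 9.95 tcp [567.8  62.9  30.6] yaw 0.0295 zax [ 0.001  0.    -1.   ] F [4.1 0.1 5.4] M [-0.03 -0.44 -0.04] w 0.178 j [ 0.09  0.63  1.84 -0.    0.67  0.06]
```

```bash
python3 -m inch '[[[0,0,0,-0.06,0,0,0],[0,0,0,0,0,0,0]]]'; python3 -m inch '[[[0,0,0,-0.06,0,0,0],[0,0,0,0,0,0,0]]]'; python3 st.py
```

```text
t: 10.15
tool_pos: [567.4, 62.9, 30.6]
orientation: [2.188, 2.253, 0.002]
force: [5.6, 0.1, 4.6]
width: 0.181
t: 10.35
tool_pos: [567.3, 62.9, 30.7]
orientation: [2.187, 2.253, 0.003]
force: [8.3, 0.4, 3.1]
width: 0.181
t 10.35 tcp [567.3  62.9  30.7] yaw 0.0295 zax [ 0.003  0.    -1.   ] F [8.3 0.4 3.1] M [-0.04 -0.73  0.01] w 0.181 j [ 0.09  0.63  1.85 -0.    0.67  0.06]
```

```bash
python3 -m inch '[[[0,0,0,-0.1,0,0,0],[0,0,0,0,0,0,0]]]'; python3 st.py
python3 - <<'E'
from h import *
d=snap('top','top4');s=snap('scene','scene4')
a=cv2.resize(d['img'][130:230,170:280],None,fx=3.4,fy=3.4,interpolation=cv2.INTER_CUBIC)
b=cv2.resize(s['img'][210:310,290:410],None,fx=3.4,fy=3.4,interpolation=cv2.INTER_CUBIC)
cv2.imwrite('pics/c4.png',np.hstack([a,b])[:,:,::-1])
E
```

```text
t: 10.55
tool_pos: [567.2, 62.9, 30.9]
orientation: [2.186, 2.252, 0.005]
force: [8.9, -0.5, 2.6]
width: 0.182
t 10.55 tcp [567.2  62.9  30.9] yaw 0.0296 zax [ 0.004  0.    -1.   ] F [ 8.9 -0.5  2.6] M [-0.12 -1.15 -0.  ] w 0.182 j [ 0.09  0.62  1.85 -0.    0.66  0.06]
```

View pics/c4.png

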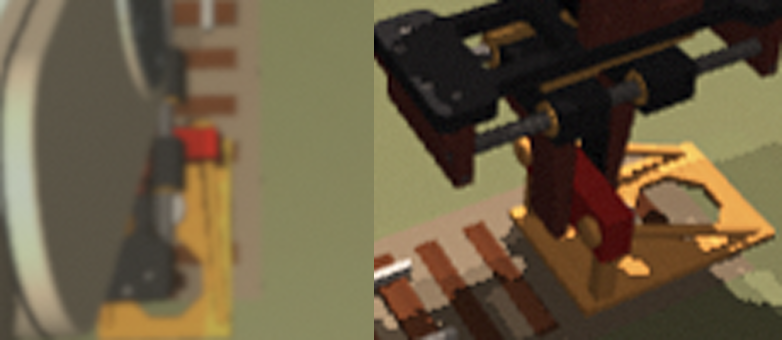

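The crops show the screw head under the beam side of the slot, with the opening now empty. The stop stalled at 567.2 while the force rose, so it's home. I'll ease off the pull and then release.

```bash
python3 -m inch '[[[0,0,0,0.15,0,0,0],[0,0,0,0,0,0,0]]]'; python3 st.py;  python3 -m inch '[[[0,0,0,0,0,0,0.25],[0,0,0,0,0,0,0.4],[0,0,0,0,0,0,0.7],[0,0,0,0,0,0,0.8],[0,0,0,0,0,0,0.8],[0,0,0,0,0,0,0.8],[0,0,0,0,0,0,0.8]]]'; python3 st.py
```

```text
t: 10.85
tool_pos: [567.3, 62.9, 30.7]
orientation: [2.188, 2.253, 0.001]
force: [4.5, -0.4, 4.8]
width: 0.179
t 10.85 tcp [567.3  62.9  30.7] yaw 0.0295 zax [ 0.001  0.    -1.   ] F [ 4.5 -0.4  4.8] M [-0.06 -0.52  0.01] w 0.179 j [ 0.09  0.63  1.85 -0.    0.67  0.06]
t: 11.55
tool_pos: [566.5, 62.8, 30.3]
orientation: [-2.188, -2.254, 0.0]
force: [0.0, -0.4, -0.2]
width: 0.755
t 11.55 tcp [566.5  62.8  30.3] yaw 0.0295 zax [-0. -0. -1.] F [ 0.  -0.4 -0.2] M [-0.07  0.07 -0.02] w 0.755 j [0.09 0.63 1.85 0.   0.67 0.06]
```

Released with no contact force. I'll go straight up and then aside, so the top camera has a clear view.

```bash
python3 -m inch '[[[0,0,0,0,0,1,0.8],[0,0,0,0,0,3,0.8],[0,0,0,0,0,4,0.8],[0,0,0,0,0,4,0.8],[0,0,0,0,0,4,0.8],[0,0,0,-1,4,2,0.8],[0,0,0,-1,4.5,0,0.8],[0,0,0,-1,4.5,0,0.8],[0,0,0,-1,4.5,0,0.8],[0,0,0,-1,4.5,0,0.8]]]'; python3 -m inch '[[[0,0,0,-1,4.5,0,0.8],[0,0,0,-1,4.5,0,0.8],[0,0,0,-1,4.5,0,0.8],[0,0,0,0,0,0,0.8]]]'; python3 st.py
python3 - <<'E'
from h import *
d=snap('top','top5');s=snap('scene','scene5')
a=cv2.resize(d['img'][140:240,170:280],None,fx=3.6,fy=3.6,interpolation=cv2.INTER_CUBIC)
b=cv2.resize(s['img'][210:310,300:410],None,fx=3.6,fy=3.6,interpolation=cv2.INTER_CUBIC)
cv2.imwrite('pics/c5.png',np.hstack([a,b])[:,:,::-1])
E
```

```text
t: 12.55
tool_pos: [515.9, 284.5, 211.5]
orientation: [2.188, 2.253, 0.002]
force: [1.4, -0.3, -0.6]
width: 0.797
t: 12.95
tool_pos: [485.1, 422.7, 211.3]
orientation: [-2.183, -2.258, -0.004]
force: [0.8, -0.4, -0.0]
width: 0.797
t 12.95 tcp [485.1 422.7 211.3] yaw 0.0341 zax [ 0.001  0.002 -1.   ] F [ 0.8 -0.4 -0. ] M [-0.1   0.07  0.06] w 0.797 j [0.7  0.46 1.6  0.   1.08 0.66]
```

View pics/c5.png

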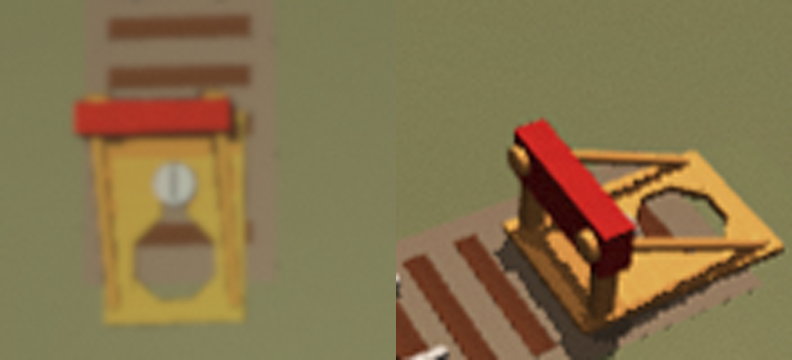

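View pics/top5.png

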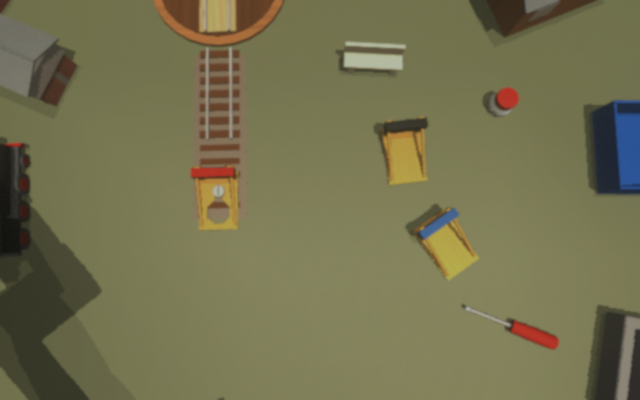

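The stop is square on the screw, with the head at the narrow end of the slot (top crop (174,184)) and the red beam facing the rails. The other stops haven't moved. Before handing in, I'll check the pose once with a fit.

```bash
python3 - <<'E'
from fit import *
d=load('top5')
cr=lambda x,y:np.array([170+(x+.5)/3.6-.5,140+(y+.5)/3.6-.5])
obs=[((36,-38,62),cr(229,98)),((20,-38,62),cr(231,132)),((20,38,62),cr(77,135)),((36,38,62),cr(75,101)),((-70,-36,5),cr(243,320)),((-70,36,5),cr(104,324))]
print(fit(d,obs)); print('screw',pix2w(d,cr(174,184),16))
a=load('top0')['img'].astype(int);b=d['img'].astype(int)
print('diff others',abs(a-b)[110:290,380:480].max())
E
python3 st.py
```

```text
(array([5.39141482e+02, 6.31184830e+01, 2.03636888e-02]), array([[ 0.5,  0.1],
       [-0.1, -0.3],
       [-0.7, -0.5],
       [-0. , -0. ],
       [ 0.4,  0.6],
       [-0. ,  0.1]]))
screw [539.79794965  61.76904729  16.        ]
diff others 7
t 13.05 tcp [485.9 418.5 210.7] yaw 0.0318 zax [ 0. -0. -1.] F [-0.3 -0.1  0.6] M [-0.05  0.04  0.01] w 0.799 j [ 0.69  0.46  1.6  -0.    1.08  0.66]
```

```bash
python3 -c "
from workcell import r
print(r.finish_job())"
```

```text
the job is handed in; nothing more can be done
None
```

The red stop is fitted at the end of the siding, and I handed the job in at about 13 s. I gripped it by the beam, lowered it flat over the screw head and dragged it straight back about 39 mm. It stalled against the screw with the force rising to 8.9 N. I then eased off, released it and moved the arm clear.

**Position along the track:** in the last pictures the screw head sits at the narrow end of the slot and the red beam faces the rails. The stop's origin is within 1 mm of the screw along the track (539.1 against 539.8–540.2 mm).

**Small disagreements:**
- **Squareness:** the last image fit gives a stop yaw of 0.020 rad, against 0.030 for the rails. The gripper read 0.0295 when it let go, so I put this down to pixel noise.
- **Sideways:** the fit puts the stop 1.0–1.3 mm off the screw, which is within the slot's play and the 2 mm calibration.

**Other stops:** the black and blue stops have not moved; that part of the picture is the same before and after, apart from noise.

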